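Present a medal to the verifier on a lifter

ROBOT

A 7-joint arm with a two-finger parallel gripper is mounted at the origin on the work surface. World frame = base frame: x ahead of the robot, y to its left, z up, the work surface at z = 0. Lengths are in mm, angles in rad, forces in N, time in s.
With the tool pointing down it reaches from about 400 to 900 mm from the base axis. Payload 5.6 kg.
Tool frame: the origin (TCP) lies on the centre line of the jaws, within the pads' length; the fingertips stand 11 mm ahead of it and the grasp point (between the pads) lies 8 mm behind it; x points along the fingers, y is the direction in which the jaws open and shut, and the axes are right-handed (so a half turn about x gives the same grasp; the last joint's range is limited). The gripper opens to 92 mm and grips with 3 to 60 N. Pads are 20 mm wide; open, the fingers measure 128 mm over their backs; the gripper's body (75 mm by 189 mm) begins 69 mm behind the grasp point.
Start: joints at [-1.291, 0.468, -0.012, 1.603, 0.006, 1.071, -0.056], TCP at [206.236, 616.421, 225.592] pointing down, gripper open.
Joint ranges: [-2.53, 2.53], [-0.31, 2.02], [-1.57, 1.55], [0.28, 2.44], [-1.29, 4.43], [0.15, 1.84], [-2.92, 2.92]. Speed limits (rad/s): [2.57, 2.57, 3.14, 3.14, 3.14, 3.14, 3.14].

INTERFACE

Orientations are given as a unit quaternion [x, y, z, w].
In Python, from station import robot gives the robot as it stands.
- The arm moves only by the tool send_rows, never from a script. Its arguments are lists of equal length, an entry for each row: "delta_pos": the shift along the tool's x, y, z in units of 30 mm (1.0 is 30 mm), a list of three; "rot": the turn, a rotation vector about the tool's x, y, z in units of 10 degrees (1.0 is 10 degrees), a list of three; "claw": the gripper's target within -1 to 1 (fully open at 1, half-way at 0, shut at -1). In form: {"delta_pos": [[tx, ty, tz], ...], "rot": [[ax, ay, az], ...], "claw": [claw, ...]}. A call has 1 to 10 rows; each row is the pose to reach, as a shift and turn from the pose commanded when the call began, along the tool's axes at that moment; what a row does not reach only later rows make up. A row lasts 1/8 s, in which the tool goes at most 62.5 mm and 10.7 degrees, less where a joint would pass 70% of its speed; a pose out of reach is approached as far as the arm can. A call with a gripper value outside its range is refused whole. The fingers move at their own pace and stop on an object; "newtons" is the grip in N (left out, the last holds). Time passes only in rows, so rows that repeat a pose let the fingers close. It gives the time, the measured TCP pose, the force and the opening at its end, in the units of the state.
- robot.read_state(): the state, without advancing time (a new reading comes with each control period).
- robot.snapshot(name): name is "scene" or "top" or "wrist"; returns (picture, depth): 420x560x3 uint8, red, green, blue; 420x560 float32, mm along the optical axis (not along the pixel's ray), 0 where there is no reading.
- robot.calibration(name): a dict with "intrinsics" (3x3 intrinsics, pixels), "camera_from_world" (4x4, takes a point from world to camera coordinates); the wrist camera has in their place "tool_from_camera" (4x4, takes a point from camera to tool coordinates, whose origin is the TCP and whose axes are the tool frame's). Camera axes: x right, y down, z forward; pixel columns grow to the right and rows downward; lengths in mm; the calibration is good to about 2 mm. A picture is of the moment at which its call begins: read the wrist's pose just before it. calibration takes no time and is no camera call.
- robot.finish_job(): hands the job in, once; it reports no verdict.
The state is a dict: "t": time; "joint_pos": joint angles; "qd": joint speeds; "effort": joint torques, N m; "tool_pos": TCP position; "eef_rot": TCP orientation; "wrist_force": force on the tool from outside, world axes, zero at the start; "moment": the same for the moment, N m; "width": finger opening in mm.
Only numpy, scipy, OpenCV 4.12 (cv2) and the standard library are available. Lean on these libraries where they do the work, as an engineer would, in place of code of your own. Each camera call takes 0.05 s, during which the arm holds its last target. There are 200 camera calls.

TASK

The medal lies loose on the tip of the flat coin lifter: take the lifter by its handle, carry the medal level into the channel of the metal verifier, set it on the ledges, and with the lifter push it in until it meets the stop, holding it pressed there for about a second with a light steady push of about 6 newtons (never over 12). Leave the medal lying flat on the ledges where it was pressed, and put the lifter back in its rest as it lay. Keep the fingers off the medal and do not disturb the valuables around.

Things in the scene. Friction and masses are not known exactly. Their poses are not given: they have to be found in the camera images.
- medal: The medal: a plain metal disc 50 mm across and 5 mm thick, about 0.1 kg, lying loose and flat on the lifter's blade tip. Origin: centre of its underside; z up.
- lifter: Coin lifter, flat-bladed hand tool, about 0.16 kg. x runs from handle to blade tip, z up; origin below the handle, level with the blade's underside. Blade 22 mm wide, 3 mm thick, from x = 25 to 120 mm. Two upright pins (4 mm thick, 6 mm above the blade, at x = 78.5, y = +-8 mm) stand just behind the medal, to push it. Medal's centre at x = 105 to 107 mm: it overhangs the tip by 11, each side by 14 mm.
- lifter_grip (a point): Place to grip the lifter's handle, at its mid-height: x = -10, z = 49 mm in the lifter's frame. The handle is a bar along the lifter's x from x = -65 to 25 mm, 14 mm wide (y), from z = 36 to 62 mm; take it across its width from above. A thin sloping neck joins it to the blade.
- rest: Fixed wooden rest, where the lifter lies at the start. Origin on the counter under the medal's starting place; x is the way the lifter points. At home the lifter's origin is at x = -105, y = 0, z = 25 mm here, same heading. The blade lies between two cheeks (32 mm apart, 8 mm above its support, x = -70 to -40 mm), the handle's tail on a post (x = -160 to -145, top 61 mm). Base 60 mm wide, 8 thick.
- verifier: Metal verifier, fixed instrument 165 x 100 x 77 mm. Origin on the counter, under the channel's centre line; x runs from the open mouth inward to the stop, z up. Channel from x = -60 (mouth) to 30 mm, open above; side walls 58 mm apart rise to z = 36 mm. Display head at x = 45 to 100 mm.
- ledges (a point): Point midway between the tops of the verifier's two ledges, which carry the medal's edges (verifier frame: x = 0, y = 0, z = 30 mm). Slot between the ledges is 36 mm wide and free down to z = 12 mm, so the blade sinks through it, leaving the medal on the ledges, and comes out backward, or upward once its tip is clear of the medal.
- channel_end (a point): Inner end of the ledges (verifier frame: x = 30, y = 0, z = 30 mm), above it the stop: a rigid steel block 52 mm wide across the channel, flat face to the mouth, from 1 to 13 mm above the ledge tops. It is clamped at a setting that differs each time and is not reported: a medal touching it has its centre somewhere between x = -18 and 0 mm in the verifier's frame. Find it by feel.
- casket: red lacquered jewellery casket, 114 x 144 x 93 mm. Not part of the job; stays where it is. Origin: centre of its underside.
- humidor: brass-bound walnut humidor, 160 x 220 x 102 mm. Not part of the job; stays where it is. Origin: centre of its underside.
- pillbox: round silver-gilt pillbox, 44 mm across, 22 mm high. Not part of the job; stays where it is. Origin: centre of its underside.
- stopwatch: nickel stopwatch lying on its back, 52 mm across, 13 mm thick. Not part of the job; stays where it is. Origin: centre of its underside.
- ingot1: platinum ingot bar, 50 x 28 x 8 mm. Not part of the job; stays where it is. Origin: centre of its underside.
- ingot2: platinum ingot bar, 50 x 28 x 8 mm. Not part of the job; stays where it is. Origin: centre of its underside.
There are look-alikes about, which are no part of the job. Of the things like the medal, leave any that is purple or turquoise; of the rest the smaller one is meant.

How it is judged:
By the outcome, as a careful person would: the job done as asked, in the order asked, and still so for the second after the job is handed in, with the robot touching nothing.
It also fails if it takes over 72 s, if anything falls off the work surface, if the arm or the gripper's body presses on something with over 40 N, if the wrist force passes 120 N, or if a joint passes its speed limit or range.

## Working session

There is one attempt and no reset: what is moved stays moved. The work goes in short steps, Python scripts to look and compute and a tool call to move; the robot and the scene stay as the last step left them, time stands still between calls to the robot, and variables do not carry over. Pictures are saved under pics/ and viewed, about 8 in all and at most 12, crops included, and the job is handed in when it is done.

Besides the shell and the picture viewer there is one more tool, called after "Emit:" by a JSON object that holds its "api" and its "payload", one argument or row to a line. send_rows: Moves the arm, as the interface text tells. Its arguments: {"type":"object","properties":{"delta_pos":{"type":"array","items":{"type":"array","items":{"type":"number"}}},"rot":{"type":"array","items":{"type":"array","items":{"type":"number"}}},"claw":{"type":"array","items":{"type":"number"}},"newtons":{"type":"number"}},"required":["delta_pos","rot","claw"]}

```bash
ls; mkdir -p pics
python3 - <<'E'
from station import robot
import cv2,numpy as np
s=robot.read_state();print({k:np.round(v,3).tolist() for k,v in s.items()})
for n in("scene","top"):
    p,d=robot.snapshot(n);cv2.imwrite(f"pics/{n}0.png",p[:,:,::-1]);np.savez(f"{n}0.npz",p=p,d=d)
    c=robot.calibration(n);print(n,np.round(c["intrinsics"],2).tolist(),np.round(c["camera_from_world"],4).tolist())
print(np.round(robot.calibration("wrist")["tool_from_camera"],4).tolist())
E
```

```text
pics
{'t': 0.0, 'joint_pos': [-1.291, 0.468, -0.012, 1.604, 0.006, 1.071, -0.056], 'qd': [-0.001, 0.0, 0.002, -0.001, 0.001, 0.001, -0.001], 'effort': [-0.0, -52.057, -0.012, -24.376, -0.057, 0.017, 0.0], 'tool_pos': [206.064, 615.906, 224.656], 'eef_rot': [0.113, 0.698, -0.114, 0.698], 'wrist_force': [-0.621, -0.508, -0.469], 'moment': [-0.001, 0.019, 0.008], 'width': 91.857}
scene [[516.12, 0.0, 273.68], [0.0, 516.12, 207.95], [0.0, 0.0, 1.0]] [[0.8432, 0.5376, 0.0087, -482.8733], [0.4143, -0.6393, -0.6478, -204.3918], [-0.3427, 0.5498, -0.7618, 1924.5717], [0.0, 0.0, 0.0, 1.0]]
top [[437.25, 0.0, 273.38], [0.0, 437.25, 208.73], [0.0, 0.0, 1.0]] [[0.0124, -0.9999, -0.0111, 0.3618], [-0.9929, -0.011, -0.1182, 560.3406], [0.118, 0.0125, -0.9929, 1114.2627], [0.0, 0.0, 0.0, 1.0]]
[[0.0004, -0.2438, 0.9698, -158.8882], [1.0, -0.0006, -0.0006, 0.7811], [0.0007, 0.9698, 0.2438, -68.9991], [0.0, 0.0, 0.0, 1.0]]
```

View pics/top0.png

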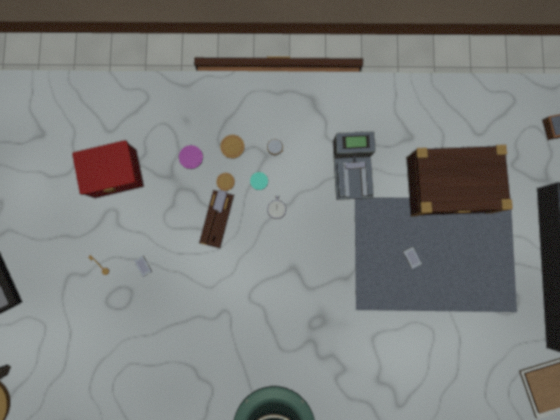

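View pics/scene0.png

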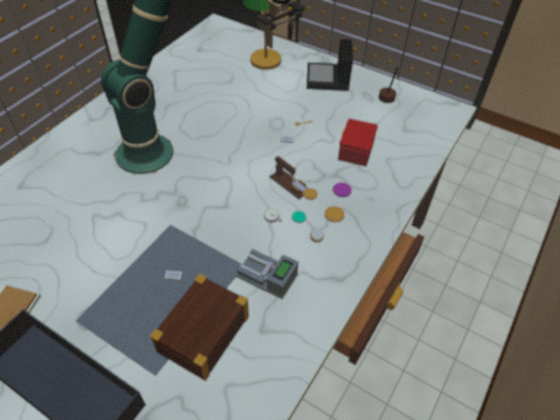

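The top view shows two bronze discs: the smaller at (226,182), on the lifter tip, and a larger one at (232,146). There is also a purple disc at (191,157) and a turquoise one at (259,181). The smaller bronze disc on the lifter fits the description. I'll confirm it in a crop.

```bash
cat > h.py <<'E'
from station import robot
import cv2,numpy as np
from scipy.spatial.transform import Rotation as R
def cam(n,s=None):
    c=robot.calibration(n);K=np.array(c["intrinsics"])
    if n=="wrist":
        T=np.eye(4);T[:3,:3]=R.from_quat(s["eef_rot"]).as_matrix();T[:3,3]=s["tool_pos"]
        M=T@np.array(c["tool_from_camera"])   # world from cam
    else: M=np.linalg.inv(np.array(c["camera_from_world"]))
    return K,M
def ray(K,M,px,z):
    px=np.atleast_2d(np.array(px,float));d=np.c_[(px-K[:2,2])/K[0,0],np.ones(len(px))]@M[:3,:3].T
    return M[:3,3]+d*((z-M[2,3])/d[:,2])[:,None]
def proj(K,M,P):
    P=np.atleast_2d(P);c=(P-M[:3,3])@M[:3,:3];return c[:,:2]/c[:,2:]*K[0,0]+K[:2,2]
def cloud(K,M,d):
    v,u=np.indices(d.shape);c=np.dstack([(u-K[0,2])/K[0,0]*d,(v-K[1,2])/K[0,0]*d,d])
    return c@M[:3,:3].T+M[:3,3]
E
python3 - <<'E'
from h import *
z=np.load("top0.npz");p,d=z["p"],z["d"]
a=cv2.resize(p[130:260,180:390],None,fx=3.8,fy=3.8,interpolation=cv2.INTER_CUBIC)
cv2.imwrite("pics/crop1.png",a[:,:,::-1])
K,M=cam("top");C=cloud(K,M,d)
hsv=cv2.cvtColor(p,cv2.COLOR_RGB2HSV)
m=cv2.inRange(hsv,(8,90,90),(22,255,255));m[:, :180]=0;m[:,280:]=0
n,l,st,ce=cv2.connectedComponentsWithStats(m)
for i in range(1,n):
    if st[i,4]>60: print("bronze",st[i],ce[i],ray(K,M,ce[i],33),"depth z",np.median(C[l==i],0))
for (v,u) in [(182,226),(200,220),(220,215),(235,211),(165,355),(190,355),(178,342)]: print(u,v,C[v,u].round(1))
# brown mask
b=cv2.inRange(hsv,(0,60,20),(15,255,110));b[:, :190]=0;b[:,245:]=0;b[:180]=0;b[260:]=0
cn=max(cv2.findContours(b,0,1)[0],key=cv2.contourArea);print(cv2.minAreaRect(cn))
E
```

```text
bronze [198  67  82   3 165] [238.75151515  68.47878788] [[945.03715456 106.32542734  33.        ]] depth z [991.47264284 113.00982396 -68.72652345]
bronze [221 136  23  22 396] [231.96969697 146.16161616] [[727.51031195 119.73819059  33.        ]] depth z [734.35925069 122.37451818   8.47780038]
bronze [217 173  17  17 220] [225.16363636 181.31818182] [[631.98686353 135.52799732  33.        ]] depth z [631.92217407 135.43914608  35.08979611]
226 182 [629.8 133.   35.2]
220 200 [582.4 148.3  29.8]
215 220 [530.9 162.9  10.6]
211 235 [487.8 164.4  62.5]
355 165 [ 676.9 -206.    44.2]
355 190 [ 615.7 -210.9   12.8]
342 178 [ 643.1 -172.6   38.1]
((216.08291625976562, 218.78497314453125), (19.901376724243164, 53.087303161621094), 14.743562698364258)
```

View pics/crop1.png

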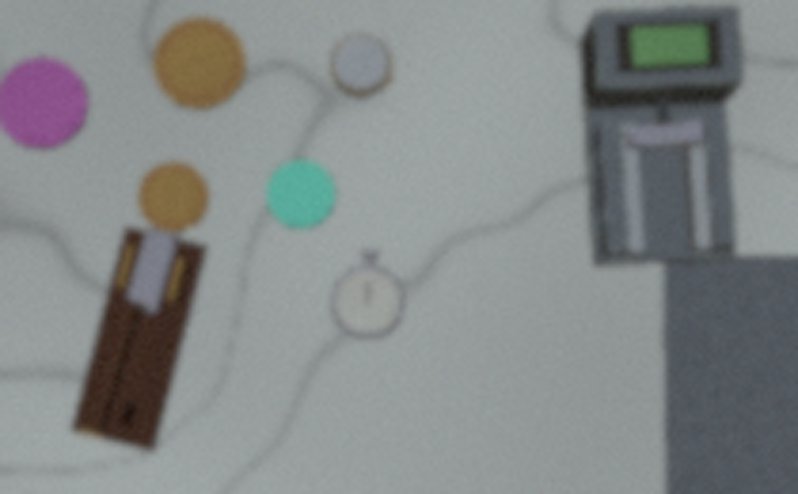

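The crop confirms it: the small bronze disc at crop (173,196) lies on the lifter's silver blade in the rest. The verifier is at the upper right, with its mouth facing the robot. Next I'll work out the hover pose.

```bash
cat >> h.py <<'E'
def Rt(yaw,pitch=0): # tool pointing down, tool z along heading yaw
    h=np.array([np.cos(yaw),np.sin(yaw),0]);x=np.array([0,0,-1.]);y=np.cross(h,x)
    return R.from_matrix(np.c_[x,y,h])
def delta(P0,R0,P1,R1):
    return (R0.inv().apply(np.array(P1)-P0)/30).round(3),(np.degrees((R0.inv()*R1).as_rotvec())/10).round(3)
E
python3 - <<'E'
from h import *
z=np.load("top0.npz");p,d=z["p"],z["d"];K,M=cam("top")
hsv=cv2.cvtColor(p,cv2.COLOR_RGB2HSV)
b=cv2.inRange(hsv,(0,60,20),(15,255,110));b[:, :190]=0;b[:,245:]=0;b[:180]=0;b[260:]=0
cn=max(cv2.findContours(b,0,1)[0],key=cv2.contourArea)
w=ray(K,M,cn[:,0],8)[:,:2].astype(np.float32);r=cv2.minAreaRect(w);print(r)
c=cv2.boxPoints(r);print(c)
e=max([(c[1]-c[0]),(c[2]-c[1])],key=np.linalg.norm);e=e*np.sign(e[0]);yaw=np.arctan2(e[1],e[0]);print(np.degrees(yaw))
h=np.array([np.cos(yaw),np.sin(yaw)]);g=np.array([632,135.5])-115*h;print("grip",g)
s=robot.read_state();R0=R.from_quat(s["eef_rot"]);print(R0.as_matrix().round(3))
print(delta(s["tool_pos"],R0,[*g,200],Rt(yaw)))
# verifier: ledges/wall pixels from top cloud
C=cloud(K,M,d);q=C[130:205,325:385].reshape(-1,3);q=q[(q[:,2]>20)];rv=cv2.minAreaRect(q[:,:2].astype(np.float32));print(rv,cv2.boxPoints(rv))
E
```

```text
((534.9129638671875, 160.31765747070312), (53.68303298950195, 141.5926971435547), 76.767822265625)
[[459.85226 150.39388]
 [597.6857  117.98366]
 [609.97363 170.24144]
 [472.1402  202.65166]]
-13.232174
grip [520.05318451 161.8232193 ]
[[-0.     0.317  0.948]
 [-0.002  0.948 -0.317]
 [-1.    -0.002  0.   ]]
(array([  0.844, -11.033,  14.727]), array([-0.527,  0.   ,  0.009]))
((578.4888305664062, -159.17214965820312), (154.4152069091797, 403.32525634765625), 66.29883575439453) [[ 362.80072   -148.80603  ]
 [ 732.10724   -310.92923  ]
 [ 794.17694   -169.53827  ]
 [ 424.87042     -7.4150696]]
```

Emit:
{"api": "send_rows", "payload": {
  "delta_pos": [
    [0.2,-2,2.6],
    [0.4,-4,5.3],
    [0.5,-6,8],
    [0.6,-8,10.7],
    [0.8,-9.7,13],
    [0.84,-10.7,14.3],
    [0.84,-11.03,14.73],
    [0.84,-11.03,14.73],
    [0.84,-11.03,14.73],
    [0.84,-11.03,14.73]
  ],
  "rot": [
    [-0.53,0,0],
    [-0.53,0,0],
    [-0.53,0,0],
    [-0.53,0,0],
    [-0.53,0,0],
    [-0.53,0,0],
    [-0.53,0,0],
    [-0.53,0,0],
    [-0.53,0,0],
    [-0.53,0,0]
  ],
  "claw": [0,0,0,0,0,0,0,0,0,0],
  "newtons": 55
}}

```text
t: 1.35
tool_pos: [522.2, 157.5, 200.0]
eef_rot: [0.083, 0.702, -0.085, 0.702]
wrist_force: [-1.1, 1.4, -0.9]
width: 46.1
```

Run:
```python
from h import *
s=robot.read_state();print(s["tool_pos"],s["eef_rot"],s["t"],s["width"],s["wrist_force"])
p,d=robot.snapshot("wrist");cv2.imwrite("pics/w1.png",p[:,:,::-1]);np.savez("w1.npz",p=p,d=d,P=s["tool_pos"],Q=s["eef_rot"])
K,M=cam("wrist",s);print(K)
C=cloud(K,M,d)
m=(C[:,:,2]>76)&(C[:,:,2]<100)&(d>0);m[:,:5]=0
n,l,st,ce=cv2.connectedComponentsWithStats(m.astype(np.uint8))
for i in range(1,n):
    if st[i,4]>100:
        print(st[i],cv2.minAreaRect(C[l==i][:,:2].astype(np.float32)),np.median(C[l==i],0))
```

```text
[522.16109534 157.54351002 199.99764732] [ 0.08346637  0.70189362 -0.08488436  0.70226302] 1.35 46.061226890029566 [-1.0627446   1.42111335 -0.85614408]
[[353.50298101   0.         281.38088093]
 [  0.         353.50298101 206.20122053]
 [  0.           0.           1.        ]]
[ 283  126   21  117 2038] ((509.1265563964844, 170.2784881591797), (14.156898498535156, 92.9765396118164), 74.99702453613281) [506.07627553 170.85323568  86.45825922]
[538 247  22  68 876] ((645.4623413085938, 365.3613586425781), (18.47759437561035, 64.03146362304688), 85.58143615722656) [629.85122385 363.78055627  84.93432674]
```

View pics/w1.png

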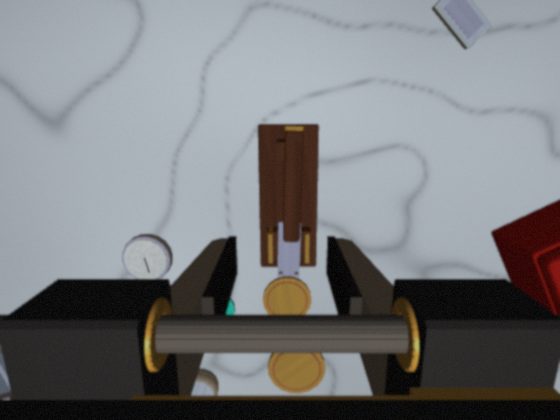

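The wrist view shows the handle from (288,127) to (291,242) and the medal at (288,298). I'll fit the heading from the handle and the medal.

Run:
```python
from h import *
z=np.load("w1.npz");p,d=z["p"],z["d"];s={"tool_pos":z["P"],"eef_rot":z["Q"]};K,M=cam("wrist",s);C=cloud(K,M,d)
m=(C[:,:,2]>76)&(C[:,:,2]<100)&(d>0);m[:,400:]=0
ys,xs=np.where(m);hs=C[m];ax=cv2.fitLine(np.c_[xs,ys].astype(np.float32),cv2.DIST_L2,0,.01,.01).ravel()
# central line of handle per row
rows=np.unique(ys);mid=np.array([[xs[ys==r].mean(),r] for r in rows]);mid=mid[4:-4]
w=ray(K,M,mid,87)[:,:2];pf=np.polyfit(w[:,0],w[:,1],1);print("handle yaw",np.degrees(np.arctan(pf[0])))
e=ray(K,M,[mid[0]-[0,4],mid[-1]+[0,4]],87);print("ends",e,np.linalg.norm(e[1]-e[0]), "top z",np.median(hs[:,2]))
hsv=cv2.cvtColor(p,cv2.COLOR_RGB2HSV);b=cv2.inRange(hsv,(8,110,90),(24,255,255));b[:275]=0;b[330:]=0;b[:,:255]=0;b[:,325:]=0
cn=max(cv2.findContours(b,0,1)[0],key=cv2.contourArea);(cx,cy),r=cv2.minEnclosingCircle(cn);el=cv2.fitEllipse(cn);print(cx,cy,r,el)
mw=ray(K,M,el[0],33)[0];print("medal",mw)
hc=e.mean(0);v=mw-hc;print("hc",hc,"yaw hc->medal",np.degrees(np.arctan2(v[1],v[0])),np.hypot(v[0],v[1]))
# rest base
bb=cv2.inRange(hsv,(0,90,20),(14,255,140));bb[:118]=0;bb[270:]=0;bb[:,:245]=0;bb[:,335:]=0
cn=max(cv2.findContours(bb,0,1)[0],key=cv2.contourArea);r=cv2.minAreaRect(ray(K,M,cn[:,0],8)[:,:2].astype(np.float32));print("base",r)
s=robot.read_state();print(s["tool_pos"],np.degrees(R.from_quat(s["eef_rot"]).as_matrix()[:2,2]@[0,1]),R.from_quat(s["eef_rot"]).as_matrix().round(4))
```

```text
handle yaw -14.91974805148318
ends [[463.83438543 182.38052535  87.        ]
 [552.8153273  158.59557813  87.        ]] 92.10500382046615 top z 86.45825921694487
286.67828369140625 299.07769775390625 23.13443374633789 ((286.6111145019531, 297.118896484375), (38.820648193359375, 46.96907043457031), 89.23661804199219)
medal [628.8216872  137.33497988  33.        ]
hc [508.32485636 170.48805174  87.        ] yaw hc->medal -15.38352004071366 124.97444704854054
base ((534.6537475585938, 161.47457885742188), (56.72005081176758, 145.85963439941406), 76.54859924316406)
[520.79908804 160.41734465 199.95580623] -13.323031266062753 [[-7.000e-04  2.325e-01  9.726e-01]
 [-7.000e-04  9.726e-01 -2.325e-01]
 [-1.000e+00 -8.000e-04 -5.000e-04]]
```

Emit:
{"api": "send_rows", "payload": {
  "delta_pos": [
    [0.7,0.13,-0.07],
    [1.6,0.13,-0.07],
    [2.4,0.13,-0.07],
    [2.67,0.13,-0.07],
    [2.67,0.13,-0.07],
    [2.67,0.13,-0.07]
  ],
  "rot": [
    [0.13,0,0],
    [0.13,0,0],
    [0.13,0,0],
    [0.13,0,0],
    [0.13,0,0],
    [0.13,0,0]
  ],
  "claw": [0,0,0,0,0,0]
}}

```text
t: 2.15
tool_pos: [519.6, 167.3, 121.2]
eef_rot: [0.089, 0.701, -0.089, 0.702]
wrist_force: [1.2, 0.2, -0.1]
width: 45.9
```

Run:
```python
from h import *
s=robot.read_state();print(s["t"],s["tool_pos"],R.from_quat(s["eef_rot"]).as_matrix().round(4))
p,d=robot.snapshot("wrist");cv2.imwrite("pics/w2.png",p[:,:,::-1])
K,M=cam("wrist",s);C=cloud(K,M,d)
m=(C[:,:,2]>76)&(C[:,:,2]<96)&(d>0);m[:,:220]=0;m[:,360:]=0
n,l,st,ce=cv2.connectedComponentsWithStats(m.astype(np.uint8));i=1+np.argmax(st[1:,4]);m=l==i
ys,xs=np.where(m);rows=np.unique(ys);mid=np.array([[xs[ys==r].mean(),r] for r in rows])
w=ray(K,M,mid,87)[:,:2];pf=np.polyfit(w[3:-3,0],w[3:-3,1],1)
print(st[i],"yaw",np.degrees(np.arctan(pf[0])),"ends",w[0],w[-1],np.linalg.norm(w[0]-w[-1]))
```

```text
2.15 [519.61942305 167.28865707 121.2237435 ] [[ 1.400e-03  2.498e-01  9.683e-01]
 [ 8.000e-04  9.683e-01 -2.498e-01]
 [-1.000e+00  1.100e-03  1.200e-03]]
[ 269  139   25  156 3711] yaw -14.999283141166107 ends [463.96980254 182.23397141] [552.62964685 158.95975469] 91.66382687475502
```

Emit:
{"api": "send_rows", "payload": {
  "delta_pos": [
    [0.6,0.02,-0.05],
    [1.2,0.02,-0.05],
    [1.6,0.02,-0.05],
    [1.84,0.02,-0.05],
    [1.84,0.02,-0.05],
    [1.84,0.02,-0.05]
  ],
  "rot": [
    [0.05,0,0],
    [0.05,0,0],
    [0.05,0,0],
    [0.05,0,0],
    [0.05,0,0],
    [0.05,0,0]
  ],
  "claw": [0,0,0,0,0,0]
}}

```text
t: 2.95
tool_pos: [518.3, 167.7, 65.4]
eef_rot: [0.092, 0.701, -0.092, 0.701]
wrist_force: [-0.3, 0.8, 0.9]
width: 46.2
```

Emit:
{"api": "send_rows", "payload": {
  "delta_pos": [
    [0,0,0],
    [0,0,0],
    [0,0,0],
    [0,0,0],
    [0,0,0],
    [0,0,0]
  ],
  "rot": [
    [0,0,0],
    [0,0,0],
    [0,0,0],
    [0,0,0],
    [0,0,0],
    [0,0,0]
  ],
  "claw": [-0.4,-0.5,-0.55,-0.6,-0.65,-0.75],
  "newtons": 8
}}

```text
t: 3.7
tool_pos: [517.8, 167.5, 65.1]
eef_rot: [0.092, 0.701, -0.092, 0.701]
wrist_force: [-0.2, -0.6, 0.4]
width: 13.8
```

Emit:
{"api": "send_rows", "payload": {
  "delta_pos": [
    [0,0,0],
    [0,0,0],
    [0,0,0],
    [0,0,0],
    [0,0,0],
    [0,0,0]
  ],
  "rot": [
    [0,0,0],
    [0,0,0],
    [0,0,0],
    [0,0,0],
    [0,0,0],
    [0,0,0]
  ],
  "claw": [-1,-1,-1,-1,-1,-1],
  "newtons": 55
}}

```text
t: 4.45
tool_pos: [517.8, 167.5, 65.1]
eef_rot: [0.092, 0.701, -0.092, 0.701]
wrist_force: [-0.2, -0.2, -0.2]
width: 13.8
```

Run:
```python
from h import *
L=[robot.read_state() for _ in range(3)];s=L[-1]
print(s["t"],s["tool_pos"],R.from_quat(s["eef_rot"]).as_matrix().round(4),s["wrist_force"],s["moment"],s["width"])
# verifier from top picture
z=np.load("top0.npz");p,d=z["p"],z["d"];K,M=cam("top")
g=cv2.cvtColor(p,cv2.COLOR_RGB2GRAY)
c=g[125:205,325:385]
cv2.imwrite("pics/v.png",cv2.resize(c,None,fx=10,fy=10,interpolation=cv2.INTER_CUBIC)[:600])
for v in (170,174,178,182,186,190,194): print(v,g[v,330:380].tolist())
```

```text
4.45 [517.81400667 167.54494588  65.08704065] [[-1.000e-04  2.589e-01  9.659e-01]
 [-1.000e-04  9.659e-01 -2.589e-01]
 [-1.000e+00 -1.000e-04 -1.000e-04]] [-0.18113068 -0.15337425 -0.21728621] [-0.25254831  0.09075701 -0.0111796 ] 13.769210127263328
170 [153, 154, 150, 133, 107, 88, 79, 76, 90, 92, 90, 92, 97, 108, 122, 129, 128, 119, 101, 88, 89, 88, 89, 91, 92, 88, 88, 86, 86, 85, 86, 105, 123, 130, 127, 115, 98, 90, 90, 90, 94, 106, 126, 143, 148, 145, 145, 146, 144, 145]
174 [154, 151, 150, 140, 121, 99, 84, 69, 77, 88, 88, 89, 90, 100, 115, 130, 134, 123, 107, 93, 92, 90, 89, 91, 91, 91, 89, 89, 88, 87, 84, 102, 126, 134, 133, 118, 95, 89, 90, 93, 93, 107, 127, 144, 153, 153, 153, 155, 155, 154]
178 [141, 141, 139, 133, 121, 96, 78, 69, 72, 83, 92, 91, 94, 104, 116, 129, 134, 128, 113, 98, 94, 93, 92, 91, 91, 92, 91, 89, 90, 87, 82, 95, 116, 133, 132, 119, 97, 89, 88, 92, 93, 101, 124, 143, 153, 154, 155, 155, 155, 154]
182 [150, 150, 151, 150, 132, 101, 80, 67, 71, 80, 92, 92, 95, 98, 114, 129, 133, 130, 117, 102, 94, 90, 92, 90, 88, 90, 91, 92, 90, 88, 84, 88, 110, 126, 132, 123, 109, 98, 95, 92, 93, 95, 115, 138, 150, 154, 155, 154, 154, 158]
186 [151, 152, 151, 150, 133, 111, 88, 79, 77, 93, 93, 93, 91, 91, 105, 119, 130, 133, 124, 105, 92, 91, 91, 90, 91, 90, 90, 91, 89, 86, 84, 84, 104, 127, 133, 132, 118, 100, 88, 91, 89, 93, 106, 129, 144, 153, 156, 152, 157, 159]
190 [154, 153, 153, 148, 137, 117, 97, 81, 71, 77, 86, 89, 88, 91, 101, 115, 129, 133, 125, 108, 94, 91, 91, 85, 90, 89, 87, 91, 89, 91, 86, 80, 97, 120, 135, 134, 120, 96, 88, 89, 91, 92, 105, 125, 146, 153, 155, 156, 155, 155]
194 [150, 152, 151, 151, 144, 129, 100, 83, 68, 71, 86, 91, 93, 92, 99, 114, 128, 133, 127, 114, 97, 90, 90, 90, 92, 89, 93, 91, 90, 89, 84, 84, 91, 111, 121, 124, 112, 96, 79, 78, 76, 76, 91, 119, 144, 154, 153, 157, 157, 156]
```

```bash
cat > ver.py <<'E'
from h import *
def ver(p,K,M,rows,c1,c2):
    g=cv2.cvtColor(p,cv2.COLOR_RGB2GRAY).astype(float);out=[]
    for v in rows:
        m=[]
        for a,b in(c1,c2):
            u=np.arange(a,b);w=np.clip(g[v,a:b]-105,0,None);m.append((u*w).sum()/w.sum())
        out.append((m[0],m[1],v))
    o=np.array(out);L=ray(K,M,o[:,[0,2]],30);Q=ray(K,M,o[:,[1,2]],30)
    return L,Q
E
python3 - <<'E'
from ver import *
z=np.load("top0.npz");p,d=z["p"],z["d"];K,M=cam("top")
L,Q=ver(p,K,M,range(168,195,2),(340,352),(359,370))
print("sep",np.abs(L[:,1]-Q[:,1]).mean())
c=(L+Q)/2;f=np.polyfit(c[:,0],c[:,1],1);print("yaw",np.degrees(np.arctan(f[0])),"y at x=640",np.polyval(f,640),[np.degrees(np.arctan(np.polyfit(a[:,0],a[:,1],1)[0])) for a in(L,Q)])
g=cv2.cvtColor(p,cv2.COLOR_RGB2GRAY)
for u in (345,347,355,364,366): print(u,g[150:205,u].tolist())
print(ray(K,M,[[355,198]],36),ray(K,M,[[355,198]],0),ray(K,M,[[355,150],[355,155],[355,160],[355,165]],43))
C=cloud(K,M,d)
for v in range(126,204,4): print(v,C[v,[338,347,355,370]].round(0).tolist())
E
```

```text
sep 47.08026881487882
yaw 3.3857649583555087 y at x=640 -207.80808758788467 [np.float64(4.109359757210047), np.float64(2.6605030286281703)]
345 [89, 91, 84, 67, 49, 40, 41, 54, 73, 84, 91, 97, 112, 119, 120, 114, 109, 103, 108, 118, 129, 131, 131, 132, 130, 130, 130, 131, 129, 131, 129, 128, 129, 128, 126, 121, 119, 120, 120, 116, 115, 112, 117, 116, 114, 105, 90, 90, 99, 118, 139, 148, 151, 150, 150]
347 [89, 90, 86, 65, 51, 45, 46, 56, 73, 88, 91, 96, 105, 117, 123, 120, 120, 112, 100, 109, 119, 124, 125, 123, 123, 125, 130, 130, 128, 127, 131, 129, 130, 132, 132, 132, 133, 131, 134, 132, 133, 134, 135, 133, 133, 123, 106, 91, 96, 116, 137, 147, 149, 148, 150]
355 [88, 85, 72, 56, 49, 47, 51, 59, 66, 69, 68, 74, 91, 114, 123, 122, 120, 112, 97, 93, 88, 91, 92, 95, 91, 91, 89, 90, 92, 90, 90, 91, 90, 91, 90, 91, 90, 90, 89, 87, 89, 86, 89, 89, 89, 90, 87, 88, 83, 90, 102, 100, 104, 104, 103]
364 [90, 86, 68, 49, 32, 41, 55, 73, 84, 90, 93, 103, 108, 114, 112, 112, 108, 104, 113, 120, 127, 129, 131, 133, 133, 133, 133, 131, 132, 134, 131, 134, 132, 132, 133, 134, 133, 133, 132, 134, 
[... 1814 characters left out ...]
 [655.0, -247.0, 34.0]]
178 [[644.0, -163.0, 35.0], [644.0, -187.0, 32.0], [648.0, -211.0, 16.0], [644.0, -246.0, 38.0]]
182 [[633.0, -163.0, 33.0], [635.0, -187.0, 27.0], [637.0, -211.0, 14.0], [634.0, -247.0, 35.0]]
186 [[624.0, -164.0, 24.0], [624.0, -187.0, 28.0], [626.0, -211.0, 15.0], [623.0, -246.0, 36.0]]
190 [[614.0, -164.0, 22.0], [612.0, -186.0, 35.0], [616.0, -211.0, 13.0], [612.0, -246.0, 39.0]]
194 [[604.0, -165.0, 17.0], [602.0, -186.0, 31.0], [605.0, -211.0, 11.0], [602.0, -246.0, 34.0]]
198 [[593.0, -165.0, 13.0], [594.0, -189.0, 13.0], [594.0, -211.0, 10.0], [597.0, -254.0, -2.0]]
202 [[585.0, -167.0, -3.0], [585.0, -191.0, -1.0], [584.0, -212.0, 5.0], [585.0, -252.0, 5.0]]
```

View pics/v.png

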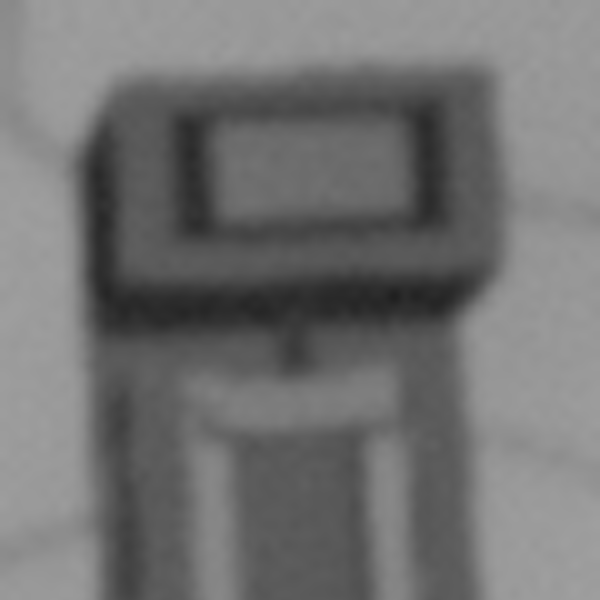

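The verifier heading is about +3.4°. Its centre line passes y≈-207.5 at x=640, and the mouth is at x≈597. The stop's front face, around row 168, is at x≈669. Lifting gently now.

Emit:
{"api": "send_rows", "payload": {
  "delta_pos": [
    [-0.04,0,0],
    [-0.14,0,0],
    [-0.32,0,0],
    [-0.6,0,0],
    [-0.95,0,0],
    [-1.32,0,0],
    [-1.7,0,0],
    [-2.02,0,0],
    [-2.23,0,0],
    [-2.33,0,0]
  ],
  "rot": [
    [0,0,0],
    [0,0,0],
    [0,0,0],
    [0,0,0],
    [0,0,0],
    [0,0,0],
    [0,0,0],
    [0,0,0],
    [0,0,0],
    [0,0,0]
  ],
  "claw": [-1,-1,-1,-1,-1,-1,-1,-1,-1,-1]
}}

```text
t: 5.7
tool_pos: [517.9, 167.7, 135.4]
eef_rot: [0.092, 0.701, -0.092, 0.701]
wrist_force: [-0.2, -0.7, -3.4]
width: 13.9
```

Emit:
{"api": "send_rows", "payload": {
  "delta_pos": [
    [0,0,0],
    [0,0,0],
    [0,0,0]
  ],
  "rot": [
    [0,0,0],
    [0,0,0],
    [0,0,0]
  ],
  "claw": [-1,-1,-1]
}}

```text
t: 6.08
tool_pos: [517.6, 167.5, 134.6]
eef_rot: [0.092, 0.701, -0.092, 0.701]
wrist_force: [-0.3, -0.5, -2.9]
width: 13.3
```

Run:
```python
from h import *
s=robot.read_state()
print(s["t"],s["tool_pos"],R.from_quat(s["eef_rot"]).as_matrix().round(4).tolist(),s["wrist_force"],s["moment"],s["width"])
p,d=robot.snapshot("wrist");q,e=robot.snapshot("scene");np.savez("w3.npz",p=p,d=d,q=q,e=e)
K,M=cam("scene");print(proj(K,M,[[518,167,135],[630,138,103]]))
o=np.hstack([p[150:420,130:430],cv2.resize(q[130:265,250:400],(300,270),interpolation=cv2.INTER_CUBIC)])
cv2.imwrite("pics/w3.png",o[:,:,::-1])
P0=np.array(s["tool_pos"]);R0=R.from_quat(s["eef_rot"])
yaw=np.radians(3.4);h=np.array([np.cos(yaw),np.sin(yaw)]);O=np.array([657,-207.8+17*np.tan(yaw)])
g=O-145.5*h;print(O,g,delta(P0,R0,[*g,P0[2]],Rt(yaw)))
```

```text
6.075 [517.63456971 167.54820668 134.64252141] [[-0.0006, 0.2588, 0.9659], [-0.0003, 0.9659, -0.2588], [-1.0, -0.0005, -0.0005]] [-0.25335094 -0.48265155 -2.8713435 ] [0.05333062 0.13958396 0.00418381] 13.340577811313992
[[287.00899613 153.24675146]
 [311.01092256 178.20302527]]
[ 657.        -206.7900139] [ 511.75610504 -215.41909126] (array([ 4.0000e-03, -1.2381e+01,  3.1140e+00]), array([-1.84 , -0.003,  0.002]))
```

View pics/w3.png

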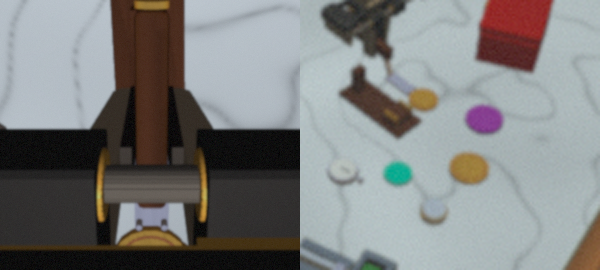

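The right half shows the medal still on the lifter tip in the air, and the left half shows its rear edge against the two pins. Carrying it over now.

Emit:
{"api": "send_rows", "payload": {
  "delta_pos": [
    [0,-0.09,0.02],
    [0,-0.35,0.09],
    [0,-0.75,0.19],
    [0,-1.29,0.32],
    [0,-1.93,0.49],
    [0,-2.67,0.67],
    [0,-3.49,0.88],
    [0,-4.36,1.09],
    [0,-5.26,1.32],
    [0,-6.19,1.55]
  ],
  "rot": [
    [0,0,0],
    [0,0,0],
    [0,0,0],
    [0,0,0],
    [0,0,0],
    [0,0,0],
    [0,0,0],
    [0,0,0],
    [0,0,0],
    [0,0,0]
  ],
  "claw": [-1,-1,-1,-1,-1,-1,-1,-1,-1,-1]
}}

```text
t: 7.42
tool_pos: [514.3, -25.9, 135.1]
eef_rot: [0.093, 0.701, -0.093, 0.701]
wrist_force: [0.4, 0.1, -2.5]
width: 13.4
```

Emit:
{"api": "send_rows", "payload": {
  "delta_pos": [
    [0,-0.93,0.23],
    [0,-1.83,0.46],
    [0,-2.7,0.68],
    [0,-3.52,0.89],
    [0,-4.26,1.07],
    [0,-4.9,1.23],
    [0,-5.43,1.37],
    [0,-5.84,1.47],
    [0,-6.1,1.54],
    [0,-6.19,1.56]
  ],
  "rot": [
    [-0.05,0,0],
    [-0.19,0,0],
    [-0.4,0,0],
    [-0.65,0,0],
    [-0.92,0,0],
    [-1.19,0,0],
    [-1.44,0,0],
    [-1.65,0,0],
    [-1.79,0,0],
    [-1.84,0,0]
  ],
  "claw": [-1,-1,-1,-1,-1,-1,-1,-1,-1,-1]
}}

```text
t: 8.68
tool_pos: [511.4, -216.2, 135.0]
eef_rot: [-0.021, 0.707, 0.021, 0.707]
wrist_force: [-0.5, -0.6, -3.4]
width: 13.2
```

Emit:
{"api": "send_rows", "payload": {
  "delta_pos": [
    [0,0,0],
    [0,0,0],
    [0,0,0],
    [0,0,0]
  ],
  "rot": [
    [0,0,0],
    [0,0,0],
    [0,0,0],
    [0,0,0]
  ],
  "claw": [-1,-1,-1,-1]
}}

```text
t: 9.18
tool_pos: [511.9, -214.9, 135.0]
eef_rot: [-0.021, 0.707, 0.021, 0.707]
wrist_force: [-0.2, 0.7, -1.9]
width: 13.6
```

Run:
```python
from h import *
s=robot.read_state()
print(s["t"],s["tool_pos"],R.from_quat(s["eef_rot"]).as_matrix().round(4).tolist(),s["wrist_force"],s["moment"],s["width"])
q,e=robot.snapshot("top");w,_=robot.snapshot("wrist");c,_=robot.snapshot("scene");np.savez("t4.npz",q=q,e=e,w=w,c=c)
o=np.hstack([cv2.resize(q[120:210,310:400],(400,400),interpolation=cv2.INTER_CUBIC),cv2.resize(c[225:315,220:310],(400,400),interpolation=cv2.INTER_CUBIC)])
cv2.imwrite("pics/t4.png",o[:,:,::-1])
K,M=cam("top");hsv=cv2.cvtColor(q,cv2.COLOR_RGB2HSV);b=cv2.inRange(hsv,(8,90,90),(24,255,255));b[:,:325]=0;b[:,390:]=0;b[:150]=0;b[220:]=0
cn=max(cv2.findContours(b,0,1)[0],key=cv2.contourArea);el=cv2.minEnclosingCircle(cn);print(el,cv2.boundingRect(cn))
x,y,a,bb=cv2.boundingRect(cn);z=s["tool_pos"][2]+8-49+8
print(z,ray(K,M,[el[0],[x+(a-1)/2,y+(bb-1)/2]],z))
K,M=cam("scene");hsv=cv2.cvtColor(c,cv2.COLOR_RGB2HSV);b=cv2.inRange(hsv,(8,90,90),(24,255,255));b[:,:225]=0;b[:,300:]=0;b[:220]=0;b[300:]=0
cn=max(cv2.findContours(b,0,1)[0],key=cv2.contourArea);mo=cv2.moments(cn);ce=[mo['m10']/mo['m00'],mo['m01']/mo['m00']];print(ce,mo['m00'],ray(K,M,[ce],z-2))
```

```text
9.175 [ 511.94014256 -214.93950517  134.98924161] [[-0.0, -0.0599, 0.9982], [0.0, 0.9982, 0.0599], [-1.0, 0.0001, -0.0]] [-0.20832436  0.654724   -1.86961769] [0.00684249 0.19766582 0.0132568 ] 13.574854224722165
((360.375, 178.375), 9.475397109985352) (351, 169, 19, 19)
101.9892416124735 [[ 630.33804753 -208.80467542  101.98924161]
 [ 631.27346027 -207.88675147  101.98924161]]
[252.3082191780822, 250.93264840182647] 146.0 [[ 630.90428824 -209.76385551   99.98924161]]
```

View pics/t4.png

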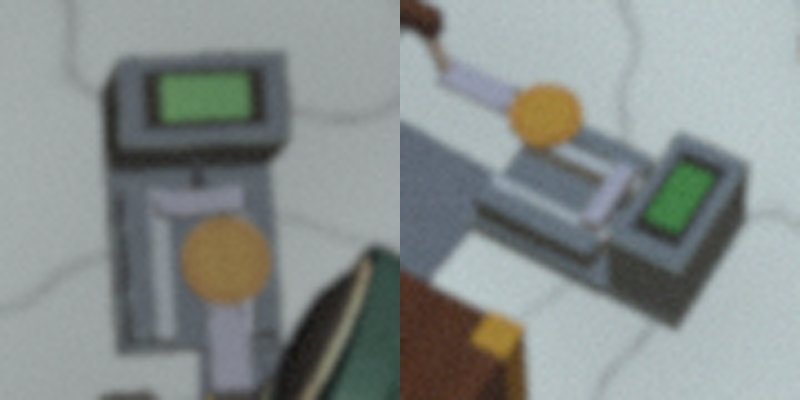

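The medal is centred on the blade, at top crop (227,260), and is hovering over the channel. Next I'll lower it to just above the walls, back off 4 mm and re-check it laterally.

Emit:
{"api": "send_rows", "payload": {
  "delta_pos": [
    [0.04,0,-0.01],
    [0.16,0,-0.03],
    [0.36,0,-0.06],
    [0.64,0,-0.09],
    [0.94,0,-0.12],
    [1.22,0,-0.13],
    [1.48,0,-0.13],
    [1.67,0,-0.13],
    [1.79,0,-0.13],
    [1.83,0,-0.13]
  ],
  "rot": [
    [0,0,0],
    [0,0,0],
    [0,0,0],
    [0,0,0],
    [0,0,0],
    [0,0,0],
    [0,0,0],
    [0,0,0],
    [0,0,0],
    [0,0,0]
  ],
  "claw": [-1,-1,-1,-1,-1,-1,-1,-1,-1,-1]
}}

```text
t: 10.58
tool_pos: [508.0, -215.5, 79.9]
eef_rot: [-0.021, 0.707, 0.021, 0.707]
wrist_force: [-0.2, -0.0, -2.7]
width: 13.4
```

Emit:
{"api": "send_rows", "payload": {
  "delta_pos": [
    [0,0,0],
    [0,0,0],
    [0,0,0]
  ],
  "rot": [
    [0,0,0],
    [0,0,0],
    [0,0,0]
  ],
  "claw": [-1,-1,-1]
}}

```text
t: 10.95
tool_pos: [508.1, -215.5, 80.3]
eef_rot: [-0.021, 0.707, 0.021, 0.707]
wrist_force: [0.4, 0.4, -2.9]
width: 13.4
```

```bash
cat > meas.py <<'E'
from ver import *
def med(q,K,M,z,box):
    hsv=cv2.cvtColor(q,cv2.COLOR_RGB2HSV);b=cv2.inRange(hsv,(8,90,90),(24,255,255));k=np.zeros_like(b);k[box[1]:box[3],box[0]:box[2]]=1;b*=k
    cn=max(cv2.findContours(b,0,1)[0],key=cv2.contourArea);mo=cv2.moments(cn);return ray(K,M,[mo['m10']/mo['m00'],mo['m01']/mo['m00']],z)[0]
E
python3 - <<'E'
from meas import *
s=robot.read_state()
print(s["t"],s["tool_pos"],R.from_quat(s["eef_rot"]).as_matrix().round(4).tolist(),s["wrist_force"],s["moment"])
q,e=robot.snapshot("top");c,_=robot.snapshot("scene");np.savez("t5.npz",q=q,e=e,c=c)
z=s["tool_pos"][2]-40.1+8
K,M=cam("top");print(z,med(q,K,M,z,(325,150,390,220)))
K2,M2=cam("scene");print(med(c,K2,M2,z,(225,220,300,300)))
O=np.array([657,-206.8]);yaw=np.radians(3.4);h=np.array([np.cos(yaw),np.sin(yaw)]);n=np.array([-h[1],h[0]])
G=[[*(O+x*h+y*n),zz] for x,y,zz in [(-60,29,36),(30,29,36),(-60,-29,36),(30,-29,36),(-60,50,36),(-60,-50,36)]]
out=[]
for (K,M,im,x0,y0) in((K,M,q,310,130),(K2,M2,c,220,235)):
    a=cv2.resize(im[y0:y0+80,x0:x0+80],(480,480),interpolation=cv2.INTER_CUBIC)
    P=((proj(K,M,np.array(G))-[x0,y0]+.5)*6).astype(int)
    for i,j in((0,1),(2,3),(4,5)): cv2.line(a,tuple(map(int,P[i])),tuple(map(int,P[j])),(255,0,0),1)
    out.append(a)
o=cv2.resize(np.hstack(out),(800,400));cv2.imwrite("pics/t5.png",o[:,:,::-1])
E
```

```text
10.95 [ 508.12632842 -215.51436471   80.30340929] [[0.0005, -0.0594, 0.9982], [-0.0001, 0.9982, 0.0594], [-1.0, -0.0001, 0.0005]] [ 0.37789896  0.4057185  -2.86167827] [0.01784067 0.17535095 0.00425852]
48.20340928908136 [ 626.7084822  -209.27493895   48.20340929]
[ 628.29668119 -210.10098094   48.20340929]
```

View pics/t5.png

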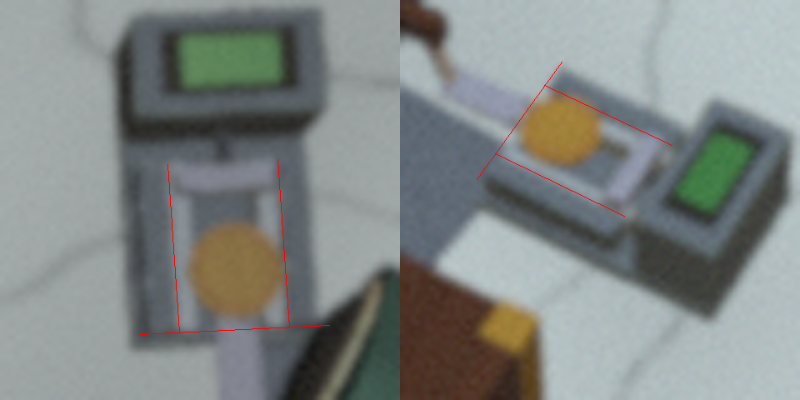

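Both views agree that the medal is centred between the walls to within about 1 mm and well short of the stop. Lowering it onto the ledges.

Emit:
{"api": "send_rows", "payload": {
  "delta_pos": [
    [0.04,0,0],
    [0.11,0,0],
    [0.19,0,0],
    [0.26,0,0],
    [0.33,0,0],
    [0.4,0,0],
    [0.46,0,0],
    [0.5,0,0],
    [0.52,0,0],
    [0.52,0,0]
  ],
  "rot": [
    [0,0,0],
    [0,0,0],
    [0,0,0],
    [0,0,0],
    [0,0,0],
    [0,0,0],
    [0,0,0],
    [0,0,0],
    [0,0,0],
    [0,0,0]
  ],
  "claw": [-1,-1,-1,-1,-1,-1,-1,-1,-1,-1]
}}

```text
t: 12.3
tool_pos: [508.1, -215.5, 64.6]
eef_rot: [-0.021, 0.707, 0.021, 0.707]
wrist_force: [-0.9, 0.0, -1.3]
width: 13.6
```

Emit:
{"api": "send_rows", "payload": {
  "delta_pos": [
    [0,0,0],
    [0,0,0],
    [0,0,0]
  ],
  "rot": [
    [0,0,0],
    [0,0,0],
    [0,0,0]
  ],
  "claw": [-1,-1,-1]
}}

```text
t: 12.68
tool_pos: [508.0, -215.5, 64.5]
eef_rot: [-0.021, 0.707, 0.021, 0.707]
wrist_force: [-0.2, 0.0, -3.0]
width: 13.9
```

Run:
```python
from meas import *
s=robot.read_state()
print(s["t"],s["tool_pos"],R.from_quat(s["eef_rot"]).as_matrix().round(4).tolist(),s["wrist_force"],s["moment"])
q,e=robot.snapshot("top");c,f=robot.snapshot("scene");np.savez("t6.npz",q=q,e=e,c=c)
K,M=cam("top");print(med(q,K,M,35,(325,150,390,220)))
K2,M2=cam("scene");print(med(c,K2,M2,35,(225,220,300,300)))
# plane of medal from depth
for (K,M,im,dd,b) in((K,M,q,e,(325,150,390,220)),(K2,M2,c,f,(225,220,300,300))):
    C=cloud(K,M,dd);hsv=cv2.cvtColor(im,cv2.COLOR_RGB2HSV);m=cv2.inRange(hsv,(8,90,90),(24,255,255))>0;k=np.zeros_like(m);k[b[1]:b[3],b[0]:b[2]]=1;P=C[m&k]
    P=P[abs(P[:,2]-np.median(P[:,2]))<8];A=np.c_[P[:,:2]-P[:,:2].mean(0),np.ones(len(P))];print("plane",np.linalg.lstsq(A,P[:,2],rcond=None)[0],len(P))
o=np.hstack([cv2.resize(q[150:210,325:385],(400,400),interpolation=cv2.INTER_CUBIC),cv2.resize(c[235:295,230:290],(400,400),interpolation=cv2.INTER_CUBIC)])
cv2.imwrite("pics/t6.png",o[:,:,::-1])
```

```text
12.675 [ 508.00987052 -215.47702532   64.52428626] [[0.0002, -0.0593, 0.9982], [-0.0, 0.9982, 0.0593], [-1.0, -0.0, 0.0002]] [-0.22973655  0.02390807 -3.00274551] [ 0.08023749  0.06866272 -0.03897299]
[ 626.99064663 -209.39398999   35.        ]
[ 627.64859974 -210.61416288   35.        ]
plane [-4.15951353e-03  2.29334467e-02  3.62935020e+01] 236
plane [ 1.48647094e-02 -4.38058233e-02  3.58398174e+01] 158
```

The moment dropped and the medal plane is flat at z≈36, so the medal rests on the ledges, free of the blade. Now I'll advance by feel.

Emit:
{"api": "send_rows", "payload": {
  "delta_pos": [
    [0,0,0.03],
    [0,0,0.08],
    [0,0,0.14],
    [0,0,0.2],
    [0,0,0.26],
    [0,0,0.31],
    [0,0,0.35],
    [0,0,0.37]
  ],
  "rot": [
    [0,0,0],
    [0,0,0],
    [0,0,0],
    [0,0,0],
    [0,0,0],
    [0,0,0],
    [0,0,0],
    [0,0,0]
  ],
  "claw": [-1,-1,-1,-1,-1,-1,-1,-1]
}}

```text
t: 13.78
tool_pos: [519.1, -214.8, 64.5]
eef_rot: [-0.021, 0.707, 0.021, 0.707]
wrist_force: [0.2, 0.9, -1.3]
width: 13.7
```

Emit:
{"api": "send_rows", "payload": {
  "delta_pos": [
    [0,0,0.02],
    [0,0,0.04],
    [0,0,0.06]
  ],
  "rot": [
    [0,0,0],
    [0,0,0],
    [0,0,0]
  ],
  "claw": [-1,-1,-1]
}}

```text
t: 14.15
tool_pos: [520.9, -214.7, 64.5]
eef_rot: [-0.021, 0.707, 0.021, 0.707]
wrist_force: [-0.6, -0.3, -2.1]
width: 13.5
```

Emit:
{"api": "send_rows", "payload": {
  "delta_pos": [
    [0,0,0.02],
    [0,0,0.035],
    [0,0,0.05]
  ],
  "rot": [
    [0,0,0],
    [0,0,0],
    [0,0,0]
  ],
  "claw": [-1,-1,-1]
}}

```text
t: 14.52
tool_pos: [522.4, -214.6, 64.5]
eef_rot: [-0.021, 0.707, 0.021, 0.707]
wrist_force: [-0.7, -0.9, -1.5]
width: 14.0
```

Run:
```python
from meas import *
s=robot.read_state()
print(s["t"],s["tool_pos"],s["wrist_force"],s["moment"])
q,e=robot.snapshot("top");K,M=cam("top");print(med(q,K,M,35,(325,150,390,220)));print(robot.read_state()["wrist_force"])
```

```text
14.525 [ 522.36621669 -214.6304869    64.50440878] [-0.72512843 -0.94928036 -1.49010461] [ 0.03007588  0.16880272 -0.00513631]
[ 638.83010414 -207.58091866   35.        ]
[-0.03800296 -0.30510105 -2.16134941]
```

Emit:
{"api": "send_rows", "payload": {
  "delta_pos": [
    [0,0,0.017],
    [0,0,0.033],
    [0,0,0.033]
  ],
  "rot": [
    [0,0,0],
    [0,0,0],
    [0,0,0]
  ],
  "claw": [-1,-1,-1]
}}

```text
t: 14.95
tool_pos: [523.5, -214.5, 64.5]
eef_rot: [-0.021, 0.707, 0.021, 0.707]
wrist_force: [-0.6, 0.4, -1.4]
width: 13.4
```

Emit:
{"api": "send_rows", "payload": {
  "delta_pos": [
    [0,0,0.017],
    [0,0,0.033],
    [0,0,0.033]
  ],
  "rot": [
    [0,0,0],
    [0,0,0],
    [0,0,0]
  ],
  "claw": [-1,-1,-1]
}}

```text
t: 15.32
tool_pos: [524.4, -214.5, 64.5]
eef_rot: [-0.021, 0.707, 0.021, 0.707]
wrist_force: [-1.1, -0.7, -1.1]
width: 13.9
```

Emit:
{"api": "send_rows", "payload": {
  "delta_pos": [
    [0,0,0.017],
    [0,0,0.033],
    [0,0,0.033]
  ],
  "rot": [
    [0,0,0],
    [0,0,0],
    [0,0,0]
  ],
  "claw": [-1,-1,-1]
}}

```text
t: 15.7
tool_pos: [525.4, -214.5, 64.5]
eef_rot: [-0.021, 0.707, 0.021, 0.707]
wrist_force: [1.0, 0.1, -1.2]
width: 13.5
```

Emit:
{"api": "send_rows", "payload": {
  "delta_pos": [
    [0,0,0.01],
    [0,0,0.02],
    [0,0,0.02]
  ],
  "rot": [
    [0,0,0],
    [0,0,0],
    [0,0,0]
  ],
  "claw": [-1,-1,-1]
}}

```text
t: 16.08
tool_pos: [526.0, -214.4, 64.5]
eef_rot: [-0.021, 0.707, 0.021, 0.707]
wrist_force: [-0.5, 0.6, -2.3]
width: 13.2
```

Emit:
{"api": "send_rows", "payload": {
  "delta_pos": [
    [0,0,0.01],
    [0,0,0.02],
    [0,0,0.02]
  ],
  "rot": [
    [0,0,0],
    [0,0,0],
    [0,0,0]
  ],
  "claw": [-1,-1,-1]
}}

```text
t: 16.45
tool_pos: [526.5, -214.3, 64.5]
eef_rot: [-0.021, 0.707, 0.021, 0.707]
wrist_force: [-0.2, -0.7, -2.6]
width: 13.2
```

Run:
```python
from meas import *
s=robot.read_state()
print(s["t"],s["tool_pos"],s["wrist_force"],s["moment"])
q,e=robot.snapshot("top");K,M=cam("top");print(med(q,K,M,35,(325,150,390,220)));print(robot.read_state()["wrist_force"])
o=cv2.resize(q[150:210,325:385],(400,400),interpolation=cv2.INTER_CUBIC);cv2.imwrite("pics/t7.png",o[:,:,::-1])
```

```text
16.45 [ 526.53337823 -214.33814665   64.45986425] [-0.21937003 -0.70921678 -2.55297602] [-0.00195034  0.22194534 -0.02234267]
[ 643.22203403 -207.26792235   35.        ]
[ 0.21476784  0.20216346 -1.15690125]
```

View pics/t7.png

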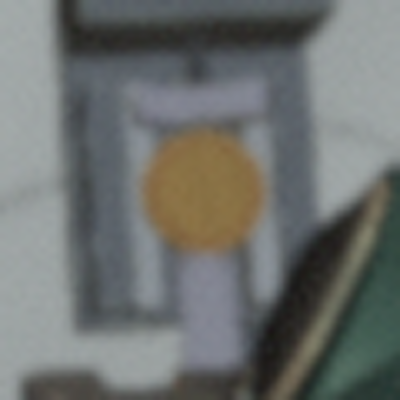

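The medal is near the stop: its front edge is at crop y≈130 and the stop's edge at about 120, so 2–4 mm remain. Continuing in small steps.

Emit:
{"api": "send_rows", "payload": {
  "delta_pos": [
    [0,0,0.01],
    [0,0,0.02],
    [0,0,0.02]
  ],
  "rot": [
    [0,0,0],
    [0,0,0],
    [0,0,0]
  ],
  "claw": [-1,-1,-1]
}}

```text
t: 16.88
tool_pos: [527.2, -214.3, 64.5]
eef_rot: [-0.021, 0.707, 0.021, 0.707]
wrist_force: [-0.6, -0.5, -2.5]
width: 13.9
```

Emit:
{"api": "send_rows", "payload": {
  "delta_pos": [
    [0,0,0.01],
    [0,0,0.02],
    [0,0,0.02]
  ],
  "rot": [
    [0,0,0],
    [0,0,0],
    [0,0,0]
  ],
  "claw": [-1,-1,-1]
}}

```text
t: 17.25
tool_pos: [527.7, -214.3, 64.5]
eef_rot: [-0.021, 0.707, 0.021, 0.707]
wrist_force: [-0.9, -0.3, -1.5]
width: 13.4
```

Emit:
{"api": "send_rows", "payload": {
  "delta_pos": [
    [0,0,0.01],
    [0,0,0.02],
    [0,0,0.02]
  ],
  "rot": [
    [0,0,0],
    [0,0,0],
    [0,0,0]
  ],
  "claw": [-1,-1,-1]
}}

```text
t: 17.62
tool_pos: [528.4, -214.3, 64.5]
eef_rot: [-0.021, 0.707, 0.021, 0.707]
wrist_force: [0.1, 0.6, -2.0]
width: 13.5
```

Emit:
{"api": "send_rows", "payload": {
  "delta_pos": [
    [0,0,0.01],
    [0,0,0.02],
    [0,0,0.02]
  ],
  "rot": [
    [0,0,0],
    [0,0,0],
    [0,0,0]
  ],
  "claw": [-1,-1,-1]
}}

```text
t: 18.0
tool_pos: [528.9, -214.2, 64.5]
eef_rot: [-0.021, 0.707, 0.021, 0.707]
wrist_force: [-0.7, -0.1, -2.0]
width: 13.7
```

Emit:
{"api": "send_rows", "payload": {
  "delta_pos": [
    [0,0,0.01],
    [0,0,0.02],
    [0,0,0.02]
  ],
  "rot": [
    [0,0,0],
    [0,0,0],
    [0,0,0]
  ],
  "claw": [-1,-1,-1]
}}

```text
t: 18.38
tool_pos: [529.1, -214.2, 64.4]
eef_rot: [-0.021, 0.707, 0.021, 0.707]
wrist_force: [-2.1, 0.3, -0.6]
width: 13.4
```

Contact is likely: the tool advanced only 0.2 mm and Fx went to -2.1. Pressing gently.

Emit:
{"api": "send_rows", "payload": {
  "delta_pos": [
    [0,0,0.01],
    [0,0,0.01]
  ],
  "rot": [
    [0,0,0],
    [0,0,0]
  ],
  "claw": [-1,-1]
}}

```text
t: 18.62
tool_pos: [529.2, -214.2, 64.4]
eef_rot: [-0.021, 0.707, 0.021, 0.706]
wrist_force: [-4.2, -0.8, 0.0]
width: 13.8
```

Emit:
{"api": "send_rows", "payload": {
  "delta_pos": [
    [0,0,0],
    [0,0,0]
  ],
  "rot": [
    [0,0,0],
    [0,0,0]
  ],
  "claw": [-1,-1]
}}

```text
t: 18.88
tool_pos: [529.3, -214.2, 64.3]
eef_rot: [-0.021, 0.707, 0.021, 0.706]
wrist_force: [-5.7, -0.0, 0.4]
width: 13.8
```

Emit:
{"api": "send_rows", "payload": {
  "delta_pos": [
    [0,0,0]
  ],
  "rot": [
    [0,0,0]
  ],
  "claw": [-1]
}}

```text
t: 19.0
tool_pos: [529.3, -214.2, 64.4]
eef_rot: [-0.021, 0.707, 0.021, 0.706]
wrist_force: [-4.6, -0.4, 0.2]
width: 13.7
```

Emit:
{"api": "send_rows", "payload": {
  "delta_pos": [
    [0,0,0],
    [0,0,0]
  ],
  "rot": [
    [0,0,0],
    [0,0,0]
  ],
  "claw": [-1,-1]
}}

```text
t: 19.25
tool_pos: [529.3, -214.2, 64.4]
eef_rot: [-0.021, 0.707, 0.021, 0.706]
wrist_force: [-5.7, 0.5, 0.7]
width: 13.7
```

Emit:
{"api": "send_rows", "payload": {
  "delta_pos": [
    [0,0,0],
    [0,0,0]
  ],
  "rot": [
    [0,0,0],
    [0,0,0]
  ],
  "claw": [-1,-1]
}}

```text
t: 19.5
tool_pos: [529.3, -214.2, 64.4]
eef_rot: [-0.021, 0.707, 0.021, 0.706]
wrist_force: [-5.7, -0.7, 1.2]
width: 13.8
```

Emit:
{"api": "send_rows", "payload": {
  "delta_pos": [
    [0,0,0],
    [0,0,0]
  ],
  "rot": [
    [0,0,0],
    [0,0,0]
  ],
  "claw": [-1,-1]
}}

```text
t: 19.75
tool_pos: [529.3, -214.2, 64.4]
eef_rot: [-0.021, 0.707, 0.021, 0.707]
wrist_force: [-6.0, -0.6, 0.6]
width: 13.5
```

Emit:
{"api": "send_rows", "payload": {
  "delta_pos": [
    [0,0,0],
    [0,0,0]
  ],
  "rot": [
    [0,0,0],
    [0,0,0]
  ],
  "claw": [-1,-1]
}}

```text
t: 20.0
tool_pos: [529.3, -214.2, 64.4]
eef_rot: [-0.021, 0.707, 0.021, 0.706]
wrist_force: [-5.2, -0.4, -0.1]
width: 13.5
```

Emit:
{"api": "send_rows", "payload": {
  "delta_pos": [
    [0,0,0.004],
    [0,0,0.004],
    [0,0,0.004],
    [0,0,0.004],
    [0,0,0.004]
  ],
  "rot": [
    [0,0,0],
    [0,0,0],
    [0,0,0],
    [0,0,0],
    [0,0,0]
  ],
  "claw": [-1,-1,-1,-1,-1]
}}

```text
t: 20.62
tool_pos: [529.3, -214.2, 64.4]
eef_rot: [-0.021, 0.707, 0.021, 0.706]
wrist_force: [-5.1, -1.3, 2.4]
width: 13.8
```

Emit:
{"api": "send_rows", "payload": {
  "delta_pos": [
    [0,0,0],
    [0,0,0],
    [0,0,0],
    [0,0,0]
  ],
  "rot": [
    [0,0,0],
    [0,0,0],
    [0,0,0],
    [0,0,0]
  ],
  "claw": [-1,-1,-1,-1]
}}

```text
t: 21.12
tool_pos: [529.4, -214.2, 64.4]
eef_rot: [-0.021, 0.707, 0.021, 0.706]
wrist_force: [-5.9, 0.2, 1.3]
width: 13.7
```

Emit:
{"api": "send_rows", "payload": {
  "delta_pos": [
    [0,0,0],
    [0,0,0]
  ],
  "rot": [
    [0,0,0],
    [0,0,0]
  ],
  "claw": [-1,-1]
}}

```text
t: 21.38
tool_pos: [529.3, -214.2, 64.4]
eef_rot: [-0.021, 0.707, 0.021, 0.706]
wrist_force: [-5.1, -0.6, 0.4]
width: 13.2
```

Run:
```python
from meas import *
s=robot.read_state()
print(s["t"],s["tool_pos"],R.from_quat(s["eef_rot"]).as_matrix().round(4).tolist(),s["wrist_force"],s["moment"])
q,e=robot.snapshot("top");K,M=cam("top");print(med(q,K,M,35,(325,150,390,220)))
```

```text
21.375 [ 529.34608797 -214.22133759   64.35809018] [[-0.0011, -0.0591, 0.9983], [0.0002, 0.9983, 0.0591], [-1.0, 0.0003, -0.001]] [-5.12621307 -0.64144864  0.40046621] [-0.02020481  1.19293735 -0.01321113]
[ 645.96461928 -207.2384067    35.        ]
```

Pressed at about 5.5 N for over 2 s. Withdrawing straight back, slightly lower.

Emit:
{"api": "send_rows", "payload": {
  "delta_pos": [
    [0,0,-0.03],
    [0,0,-0.08],
    [0.02,0,-0.16],
    [0.04,0,-0.28],
    [0.06,0,-0.45],
    [0.06,0,-0.65],
    [0.06,0,-0.9],
    [0.06,0,-1.15],
    [0.06,0,-1.4],
    [0.06,0,-1.65]
  ],
  "rot": [
    [0,0,0],
    [0,0,0],
    [0,0,0],
    [0,0,0],
    [0,0,0],
    [0,0,0],
    [0,0,0],
    [0,0,0],
    [0,0,0],
    [0,0,0]
  ],
  "claw": [-1,-1,-1,-1,-1,-1,-1,-1,-1,-1]
}}

```text
t: 22.68
tool_pos: [480.0, -217.2, 62.7]
eef_rot: [-0.021, 0.707, 0.021, 0.707]
wrist_force: [-0.4, 1.0, -1.9]
width: 14.0
```

Emit:
{"api": "send_rows", "payload": {
  "delta_pos": [
    [0,0,-0.25],
    [0,0,-0.5],
    [0,0,-0.75],
    [0,0,-0.95],
    [0,0,-1.05],
    [0,0,-1.05],
    [0,0,-1.05]
  ],
  "rot": [
    [0,0,0],
    [0,0,0],
    [0,0,0],
    [0,0,0],
    [0,0,0],
    [0,0,0],
    [0,0,0]
  ],
  "claw": [-1,-1,-1,-1,-1,-1,-1]
}}

```text
t: 23.55
tool_pos: [449.4, -219.0, 62.7]
eef_rot: [-0.021, 0.707, 0.021, 0.707]
wrist_force: [-0.4, 0.2, -2.1]
width: 13.4
```

Run:
```python
from meas import *
s=robot.read_state()
print(s["t"],s["tool_pos"],R.from_quat(s["eef_rot"]).as_matrix().round(4).tolist(),s["wrist_force"],s["moment"])
q,e=robot.snapshot("top");c,f=robot.snapshot("scene");w,wd=robot.snapshot("wrist");K,M=cam("top");print(med(q,K,M,35,(325,150,390,220)))
np.savez("t8.npz",q=q,e=e,c=c,f=f,w=w,wd=wd,P=s["tool_pos"],Q=s["eef_rot"])
o=np.hstack([cv2.resize(q[145:235,310:400],(400,400),interpolation=cv2.INTER_CUBIC),cv2.resize(c[215:305,200:290],(400,400),interpolation=cv2.INTER_CUBIC)]);cv2.imwrite("pics/t8.png",o[:,:,::-1])
# handle pitch/yaw/place in tool coordinates, now
Kw,Mw=cam("wrist",s);C=cloud(Kw,Mw,wd);Rt0=R.from_quat(s["eef_rot"])
T=Rt0.inv().apply(C.reshape(-1,3)-s["tool_pos"]).reshape(C.shape)
m=(wd>0)&(abs(T[:,:,1])<6)&(T[:,:,0]>-35)&(T[:,:,0]<-5)&(T[:,:,2]<-15)&(T[:,:,2]>-70)
P=T[m];print(len(P),"top slope x vs z",np.polyfit(P[:,2],P[:,0],1),"zmin",np.percentile(P[:,2],1))
```

```text
23.55 [ 449.38448517 -218.96989557   62.74368522] [[0.0004, -0.0596, 0.9982], [-0.0001, 0.9982, 0.0596], [-1.0, -0.0001, 0.0004]] [-0.38315099  0.2379632  -2.13242953] [ 0.010018    0.03241357 -0.00620257]
[ 645.41358974 -207.21261065   35.        ]
2978 top slope x vs z [ -0.09867609 -24.32269261] zmin -55.31748549161375
```

View pics/t8.png

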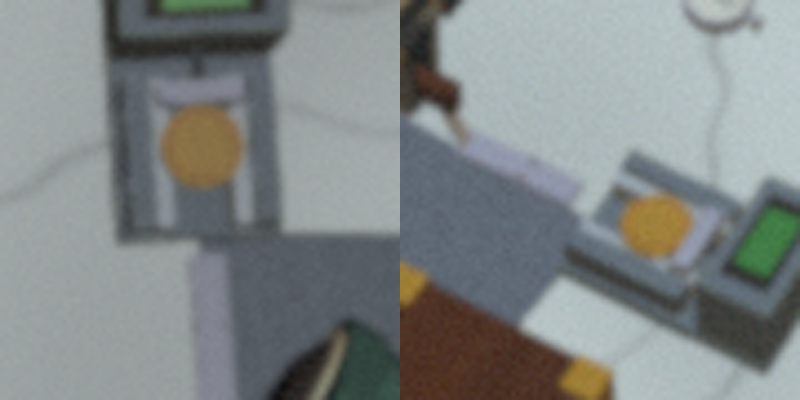

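The medal lies flat against the stop and the blade is out of the channel. Next I'll compare the handle's pitch in the grip with what it was right after the lift.

```bash
cat > hp.py <<'E'
from h import *
def hp(wd,P,Q,w):
    s={"tool_pos":P,"eef_rot":Q};K,M=cam("wrist",s);C=cloud(K,M,wd)
    T=R.from_quat(Q).inv().apply(C.reshape(-1,3)-P).reshape(C.shape)
    hsv=cv2.cvtColor(w,cv2.COLOR_RGB2HSV);br=cv2.inRange(hsv,(0,80,15),(14,255,140))>0
    for lo,hi in((-55,-20),(-52,-35),(-35,-20)):
        m=br&(wd>0)&(abs(T[:,:,1])<5)&(abs(T[:,:,0]+23)<12)&(T[:,:,2]<hi)&(T[:,:,2]>lo)
        A=T[m];print(len(A),np.polyfit(A[:,2],A[:,0],1).round(3),A[:,0].mean().round(1),A[:,1].mean().round(2),end=" | ")
    m=br&(wd>0)&(abs(T[:,:,1])<5)&(abs(T[:,:,0]+23)<12)&(T[:,:,2]<-20);print("tail z",np.percentile(T[m][:,2],1))
E
python3 - <<'E'
from hp import *
z=np.load("w3.npz");hp(z["d"],np.array([517.63,167.55,134.64]),R.from_matrix([[-0.0006,0.2588,0.9659],[-0.0003,0.9659,-0.2588],[-1,-.0005,-.0005]]).as_quat(),z["p"])
z=np.load("t8.npz");hp(z["wd"],z["P"],z["Q"],z["w"])
# blade tilt from scene & top depth
for n,im,d in(("top",z["q"],z["e"]),("scene",z["c"],z["f"])):
    K,M=cam(n);C=cloud(K,M,d);P=z["P"];h=np.array([.9982,.0596]);n2=np.array([-.0596,.9982])
    X=(C[:,:,:2]-P[:2])@h;Y=(C[:,:,:2]-P[:2])@n2
    m=(d>0)&(X>45)&(X<128)&(abs(Y)<8)&(C[:,:,2]>8)&(C[:,:,2]<50);print(n,m.sum(),np.polyfit(X[m]-10,C[:,:,2][m],1), C[:,:,2][m].mean())
E
```

```text
1961 [-1.200e-02 -2.205e+01] -21.6 -0.03 | 1080 [ -0.033 -23.011] -21.6 -0.02 | 867 [-3.0000e-03 -2.1743e+01] -21.7 -0.03 | tail z -51.91434931718331
1973 [-1.7000e-02 -2.2191e+01] -21.6 -0.05 | 1082 [ -0.049 -23.634] -21.5 -0.04 | 882 [-1.0000e-03 -2.1683e+01] -21.7 -0.06 | tail z -51.89933676232198
top 192 [-4.79064199e-04  2.69473642e+01] 26.910681252387366
scene 113 [2.09314454e-02 2.41736664e+01] 25.790401185707402
```

No slip in the grip. Lifting, then returning above the rest.

Emit:
{"api": "send_rows", "payload": {
  "delta_pos": [
    [-0.2,0,0],
    [-0.7,0,0],
    [-1.4,0,0],
    [-2,0,0],
    [-2.4,0,0],
    [-2.41,0,0]
  ],
  "rot": [
    [0,0,0],
    [0,0,0],
    [0,0,0],
    [0,0,0],
    [0,0,0],
    [0,0,0]
  ],
  "claw": [-1,-1,-1,-1,-1,-1]
}}

```text
t: 24.45
tool_pos: [449.7, -219.2, 136.2]
eef_rot: [-0.021, 0.706, 0.021, 0.708]
wrist_force: [0.1, 0.8, -1.9]
width: 13.4
```

Emit:
{"api": "send_rows", "payload": {
  "delta_pos": [
    [0,0.3,0.07],
    [0,1.2,0.29],
    [0,2.5,0.6],
    [0,4.2,1],
    [0,6,1.43],
    [0,7.8,1.86],
    [0,9.6,2.29],
    [0,11.2,2.68],
    [0,12.3,2.94],
    [0,12.72,3.04]
  ],
  "rot": [
    [0.05,0,0],
    [0.19,0,0],
    [0.4,0,0],
    [0.65,0,0],
    [0.92,0,0],
    [1.19,0,0],
    [1.44,0,0],
    [1.65,0,0],
    [1.79,0,0],
    [1.84,0,0]
  ],
  "claw": [-1,-1,-1,-1,-1,-1,-1,-1,-1,-1]
}}

```text
t: 25.7
tool_pos: [516.5, 170.0, 134.0]
eef_rot: [0.091, 0.702, -0.091, 0.701]
wrist_force: [0.1, -0.0, -2.2]
width: 13.4
```

Emit:
{"api": "send_rows", "payload": {
  "delta_pos": [
    [0,0,0],
    [0,0,0],
    [0,0,0],
    [0,0,0],
    [0,0,0],
    [0,0,0]
  ],
  "rot": [
    [0,0,0],
    [0,0,0],
    [0,0,0],
    [0,0,0],
    [0,0,0],
    [0,0,0]
  ],
  "claw": [-1,-1,-1,-1,-1,-1]
}}

```text
t: 26.45
tool_pos: [517.5, 167.2, 135.1]
eef_rot: [0.092, 0.701, -0.092, 0.701]
wrist_force: [0.1, 0.8, -1.7]
width: 13.8
```

Run:
```python
from h import *
s=robot.read_state();P=np.array(s["tool_pos"]);R0=R.from_quat(s["eef_rot"])
print(s["t"],P,R0.as_matrix().round(4).tolist(),s["wrist_force"])
print(delta(P,R0,[517.8,167.53,65.1],Rt(np.radians(-15.0))))
```

```text
26.45 [517.51275598 167.21702531 135.08226056] [[0.0002, 0.259, 0.9659], [0.0001, 0.9659, -0.259], [-1.0, 0.0001, 0.0001]] [ 0.05573996  0.78887852 -1.74091631]
(array([2.333, 0.012, 0.006]), array([-0.001,  0.001, -0.001]))
```

Emit:
{"api": "send_rows", "payload": {
  "delta_pos": [
    [0.2,0.01,0.01],
    [0.6,0.01,0.01],
    [1.1,0.01,0.01],
    [1.5,0.01,0.01],
    [1.8,0.01,0.01],
    [2.03,0.01,0.01],
    [2.18,0.01,0.01],
    [2.27,0.01,0.01],
    [2.31,0.01,0.01],
    [2.33,0.01,0.01]
  ],
  "rot": [
    [0,0,0],
    [0,0,0],
    [0,0,0],
    [0,0,0],
    [0,0,0],
    [0,0,0],
    [0,0,0],
    [0,0,0],
    [0,0,0],
    [0,0,0]
  ],
  "claw": [-1,-1,-1,-1,-1,-1,-1,-1,-1,-1]
}}

```text
t: 27.7
tool_pos: [518.0, 167.6, 65.3]
eef_rot: [0.092, 0.701, -0.092, 0.701]
wrist_force: [-0.8, 0.5, -2.6]
width: 13.5
```

Emit:
{"api": "send_rows", "payload": {
  "delta_pos": [
    [0,0,0],
    [0,0,0],
    [0,0,0]
  ],
  "rot": [
    [0,0,0],
    [0,0,0],
    [0,0,0]
  ],
  "claw": [-1,-1,-1]
}}

```text
t: 28.08
tool_pos: [517.9, 167.6, 65.2]
eef_rot: [0.092, 0.701, -0.092, 0.701]
wrist_force: [0.0, -0.3, -1.5]
width: 13.7
```

Run:
```python
from h import *
s=robot.read_state();P=np.array(s["tool_pos"]);print(s["t"],P,s["wrist_force"],s["moment"])
```

```text
28.075 [517.88998799 167.62162678  65.20448065] [ 0.0272228  -0.30301328 -1.49171267] [ 0.00967247  0.01765459 -0.02572411]
```

Emit:
{"api": "send_rows", "payload": {
  "delta_pos": [
    [0.005,0,0],
    [0.01,0,0],
    [0.01,0,0]
  ],
  "rot": [
    [0,0,0],
    [0,0,0],
    [0,0,0]
  ],
  "claw": [-1,-1,-1]
}}

```text
t: 28.45
tool_pos: [517.9, 167.6, 65.1]
eef_rot: [0.092, 0.701, -0.092, 0.701]
wrist_force: [-1.5, -0.9, 2.4]
width: 13.5
```

Emit:
{"api": "send_rows", "payload": {
  "delta_pos": [
    [0,0,0],
    [0,0,0],
    [0,0,0],
    [0,0,0],
    [0,0,0],
    [0,0,0]
  ],
  "rot": [
    [0,0,0],
    [0,0,0],
    [0,0,0],
    [0,0,0],
    [0,0,0],
    [0,0,0]
  ],
  "claw": [-0.6,-0.5,-0.4,-0.2,0,0]
}}

```text
t: 29.2
tool_pos: [517.9, 167.6, 64.8]
eef_rot: [0.092, 0.701, -0.092, 0.701]
wrist_force: [0.1, -0.1, -0.3]
width: 45.7
```

Emit:
{"api": "send_rows", "payload": {
  "delta_pos": [
    [-0.3,0,0],
    [-1,0,0],
    [-2,0,0],
    [-3.2,0,0],
    [-4.4,0,0],
    [-4.5,0,0],
    [-4.5,0,0]
  ],
  "rot": [
    [0,0,0],
    [0,0,0],
    [0,0,0],
    [0,0,0],
    [0,0,0],
    [0,0,0],
    [0,0,0]
  ],
  "claw": [0,0,0,0,0,0,0]
}}

```text
t: 30.08
tool_pos: [517.5, 167.5, 199.7]
eef_rot: [0.092, 0.701, -0.092, 0.701]
wrist_force: [-0.1, -0.9, -0.5]
width: 46.0
```

Run:
```python
from meas import *
s=robot.read_state();print(s["t"],s["tool_pos"],s["wrist_force"],s["width"])
w,d=robot.snapshot("wrist");q,e=robot.snapshot("top")
K,M=cam("wrist",s);C=cloud(K,M,d)
m=(C[:,:,2]>76)&(C[:,:,2]<100)&(d>0);m[:,:220]=0;m[:,360:]=0;n,l,st,ce=cv2.connectedComponentsWithStats(m.astype(np.uint8));m=l==1+np.argmax(st[1:,4])
ys,xs=np.where(m);rows=np.unique(ys);mid=np.array([[xs[ys==r].mean(),r] for r in rows]);v=ray(K,M,mid,87)[:,:2]
print("handle yaw",np.degrees(np.arctan(np.polyfit(v[3:-3,0],v[3:-3,1],1)[0])),v[0],v[-1],"z",np.median(C[m][:,2]))
K,M=cam("top");print("medal",med(q,K,M,35,(325,150,390,220)))
a=cv2.resize(q[130:260,180:390],(646,400),interpolation=cv2.INTER_CUBIC)
o=np.hstack([a,np.zeros((400,4,3),np.uint8),cv2.resize(w[110:330,240:340],(150,330)).repeat(1,0) if False else cv2.copyMakeBorder(cv2.resize(w[110:310,250:325],(150,400)),0,0,0,0,0)])
cv2.imwrite("pics/end.png",o[:,:,::-1])
```

```text
30.075 [517.50331336 167.51231258 199.71688789] [-0.06227654 -0.9469731  -0.49508741] 45.99841023269467
handle yaw -14.803885679286214 [464.38118735 182.96127597] [552.69558001 158.85547806] z 86.44631871088296
medal [ 645.2736295  -207.25703064   35.        ]
```

View pics/end.png

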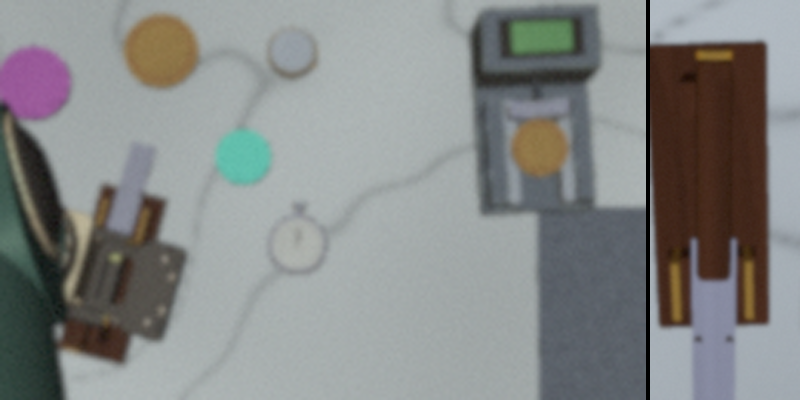

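The lifter is back between the cheeks with its handle where it was. The medal lies against the stop and nothing else has moved. Handing in.

```bash
python3 -c "
from station import robot
print(robot.finish_job())"
```

```text
the job is handed in; nothing more can be done
None
```

The job is done and handed in at about 30 s of robot time, against the 72 s limit. The hand-in reports no verdict.

- **Medal and press:** I took the lifter by its handle, carried the medal level to the verifier and lowered it onto the ledges. I then pushed it in until it met the stop. The readings during the hold, which lasted over 2 s, were 4.6–6.0 N, averaging about 5.5 N. That is slightly under the 6 N asked, and no reading came near 12 N.
- **Final position of the medal:** after I withdrew the lifter, the medal stayed within 1 mm of where it was pressed. A depth fit after it was set on the ledges showed it flat. After the withdrawal I judged that only from the pictures.
- **Lifter:** it is back between the cheeks of its rest. The handle is within about 1 mm and 0.2° of where it started, and its top is at the same height.
- **Surroundings:** in the last top-view crop the look-alike discs, pillbox and stopwatch look undisturbed. That crop did not cover the casket, humidor or ingots, so I did not check those at the end.
- **Disagreement:** the top and scene cameras differed by about 1–1.5 mm on the medal's position, which is within the calibration tolerance.

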